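# Find the adapter plate that fits the dowel pins

## Robot

A 6-joint arm with a two-finger parallel gripper is mounted at the origin on the work surface; the furniture and walls round the work are solid. World frame = base frame: x ahead of the robot, y to its left, z up, the work surface at z = 0. Lengths are in m, angles in rad, forces in N, time in s.
With the tool pointing down it reaches from about 0.325 to 0.85 m from the base axis. Payload 15.5 kg.
Tool frame: the origin (TCP) lies at the very end of the fingers, on their centre line; the grasp point (between the pads) lies 19 mm behind it; z points along the fingers, x is the direction in which the jaws open and shut, and the axes are right-handed (so a half turn about z gives the same grasp; the last joint's range is limited). The gripper opens to 91 mm and grips with 3 to 60 N. Pads are 32 mm wide; open, the fingers measure 118 mm over their backs; the gripper's body (76 mm by 178 mm) begins 60 mm behind the grasp point.
Start: joints at [1.024, 0.494, 1.345, -0, 1.302, -0.096], TCP at [0.272, 0.563, 0.214] pointing down, gripper open.
Joint ranges: [-2.91, 2.91], [-0.82, 2.16], [0.22, 2.67], [-1.22, 4.37], [0.12, 2.79], [-3.08, 3.08]. Speed limits (rad/s): [1.89, 1.89, 2.57, 3.01, 3.01, 3.01].

## Interface

Orientations are given as a unit quaternion [w, x, y, z].
In Python, from cell import * gives the robot as it stands.
- The arm moves only by the tool servo_tool, never from a script. Its argument "commands" is a list of rows, each an object of numbers: "rx", "ry", "rz": the turn, a rotation vector about the tool's x, y, z in rad; "tx", "ty", "tz": the shift along the tool's x, y, z in cm; "claw": the closure, from 0 (fully open) to 1 (shut). In form: [{"rx": .., "ry": .., "rz": .., "tx": .., "ty": .., "tz": .., "claw": ..}, ...]. A call has 1 to 12 rows; each row is the pose to reach, as a shift and turn from the pose commanded when the call began, along the tool's axes at that moment; what a row does not reach only later rows make up. A row lasts 1/10 s, in which the tool goes at most 50 mm and 8.59 degrees, less where a joint would pass 70% of its speed; a pose out of reach is approached as far as the arm can. A call with a gripper value outside its range is refused whole. The fingers move at their own pace and stop on an object; "force" is the grip in N (left out, the last holds). Time passes only in rows, so rows that repeat a pose let the fingers close. It gives the time, the measured TCP pose, the force and the opening at its end, in the units of the state.
- sense(): the state, without advancing time (a new reading comes with each control period).
- capture(name): name is "scene" or "top" or "wrist"; returns a dict with "color" (384x512x3 uint8, red, green, blue), "K" (3x3 intrinsics, pixels), "view" (4x4, takes a point from world to camera coordinates). Camera axes: x right, y down, z forward; pixel columns grow to the right and rows downward; lengths in m; the calibration is good to about 2 mm. A picture is of the moment at which its call begins. There is no depth.
- close_job(): hands the job in, once; it reports no verdict.
The state is a dict: "t": time; "q": joint angles; "dq": joint speeds; "joint_efforts": joint torques, N m; "tool_pos": TCP position; "tool_rot": TCP orientation; "contact_force": force on the tool from outside, world axes, zero at the start; "ft_torque": the same for the moment, N m; "width": finger opening in m.
Only numpy, scipy, OpenCV 4.12 (cv2) and the standard library are available. Lean on these libraries where they do the work, as an engineer would, in place of code of your own. Each camera call takes 0.05 s, during which the arm holds its last target. There are 200 camera calls.

## Task

One of the three adapter plates on the bench fits the two dowel pins of the sloped stand: find it by trying them on, and leave it seated fully home, flat against the sloping face. Lay any plate that does not fit back flat on the bench, bar up, and leave the cup and the wooden chuck standing where they are.

Things in the scene. Friction and masses are not known exactly. Their poses are not given: they have to be found in the camera images.
- seat: Face of the sloped stand, tilted 30 deg from level, low side towards the robot. Origin on the face midway between the two pins, 53 mm above the bench; z outward normal, y level along the line of the pins, x up the slope. Face: 120 mm along y, 47 mm down and 54 mm up the slope from the origin. The right plate ends with its origin here, z along z, y along y (either way).
- pin_tips (a point): Midway between the free ends of the two steel dowel pins, 18 mm out from the face. Pins: 12 mm diameter, 1.5 mm end chamfer, square to the face, 64, 70 or 76 mm apart along the seat's y; which of these differs at each start and no reading gives it. The plate with that hole spacing slides home; a wrong one stops on the pin ends, about 16 to 18 mm short.
- stand: The whole grey stand, fixed, 150 mm deep (x), 130 mm wide (y), with a flat top 80 mm high behind the sloping face. Origin: on the bench under it; x points away from the robot side.
- plate_a: Aluminium plate, 112 mm long (y), 56 wide (x), 12 thick; two 14.4 mm through holes at y = +-32 mm (64 mm apart). Upright grip bar mid-top, 16 mm thick (x), 44 long (y), top 54 mm above the underside; low foot 30 x 46 mm round it to 15.5 mm. 0.25 kg. Starts flat on the bench, bar up, long axis roughly along world x. Origin: centre of underside; z up. Half turn about z: same.
- plate_b: Aluminium plate, 112 mm long (y), 56 wide (x), 12 thick; two 14.4 mm through holes at y = +-35 mm (70 mm apart). Upright grip bar mid-top, 16 mm thick (x), 44 long (y), top 54 mm above the underside; low foot 30 x 46 mm round it to 15.5 mm. 0.25 kg. Starts flat on the bench, bar up, long axis roughly along world x. Origin: centre of underside; z up. Half turn about z: same.
- plate_c: Aluminium plate, 112 mm long (y), 56 wide (x), 12 thick; two 14.4 mm through holes at y = +-38 mm (76 mm apart). Upright grip bar mid-top, 16 mm thick (x), 44 long (y), top 54 mm above the underside; low foot 30 x 46 mm round it to 15.5 mm. 0.25 kg. Starts flat on the bench, bar up, long axis roughly along world x. Origin: centre of underside; z up. Half turn about z: same.
- cup: White cup with a handle, 77 mm high, about 75 mm across, standing on the bench beyond the work; bystander. Origin: centre of its underside.
- wood_chuck_3: Turned wooden chuck, 60 mm high, 68 mm across, standing on the bench; bystander. Origin: centre of its underside.

How it is judged:
By the outcome, as a careful person would: the job done as asked, in the order asked, and still so for the second after the job is handed in, with the robot touching nothing.
It also fails if it takes over 72 s, if anything falls off the work surface, if the arm or the gripper's body presses on something with over 40 N, if the wrist force passes 120 N, or if a joint passes its speed limit or range.

## Working session

There is one attempt and no reset: what is moved stays moved. The work goes in short steps, Python scripts to look and compute and a tool call to move; the robot and the scene stay as the last step left them, time stands still between calls to the robot, and variables do not carry over. Pictures are saved under pics/ and viewed, about 8 in all and at most 12, crops included, and the job is handed in when it is done.

Besides the shell and the picture viewer there is one more tool, called by a JSON object that holds its "fn" and its "kwargs". servo_tool: Moves the arm, as the interface text tells. Its arguments: {"type":"object","properties":{"commands":{"type":"array","items":{"type":"object","properties":{"rx":{"type":"number"},"ry":{"type":"number"},"rz":{"type":"number"},"tx":{"type":"number"},"ty":{"type":"number"},"tz":{"type":"number"},"claw":{"type":"number"}}}},"force":{"type":"number"}},"required":["commands"]}

```bash
ls; mkdir -p pics; python3 - <<'E'
from cell import *
import cv2,numpy as np
s=sense();print(s['t'],s['tool_pos'],s['tool_rot'],s['width'])
for n in('scene','top'):
    c=capture(n);cv2.imwrite(f'pics/{n}0.png',c['color'][:,:,::-1]);print(n,c['K'].tolist(),np.round(c['view'],4).tolist())
E
```

```text
pics
0.0 [0.27210069 0.5622139  0.21334454] [ 2.72609330e-04  8.47272806e-01  5.31157607e-01 -5.60319149e-04] 0.09118456479621119
scene [[443.6176913665556, 0.0, 247.91635304568217], [0.0, 443.6176913665556, 189.7276968194645], [0.0, 0.0, 1.0]] [[0.7708, -0.6366, -0.0231, -0.3394], [-0.3944, -0.4485, -0.8021, 0.2841], [0.5003, 0.6274, -0.5968, 0.8837], [0.0, 0.0, 0.0, 1.0]]
top [[475.95065573268283, 0.0, 251.71507083419897], [0.0, 475.95065573268283, 192.68063194339913], [0.0, 0.0, 1.0]] [[-0.0064, -0.9997, -0.0242, 0.0742], [-0.9955, 0.0087, -0.0939, 0.4781], [0.0941, 0.0235, -0.9953, 1.1487], [0.0, 0.0, 0.0, 1.0]]
```

```bash
python3 - <<'E'
import cv2
for n in('scene','top'):
    i=cv2.imread(f'pics/{n}0.png');cv2.imwrite(f'pics/{n}0b.png',cv2.resize(i,(800,600),interpolation=cv2.INTER_CUBIC))
E
```

```text
(no output)
```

View pics/top0b.png

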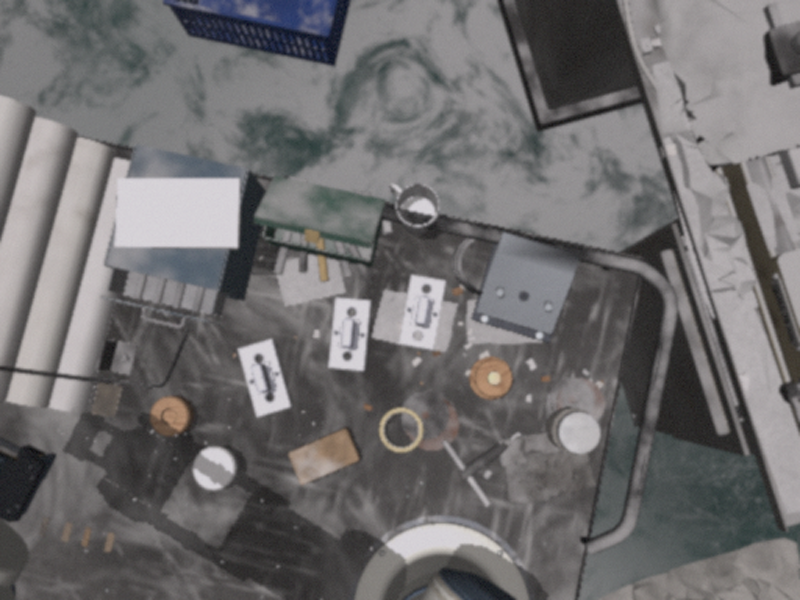

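View pics/scene0b.png

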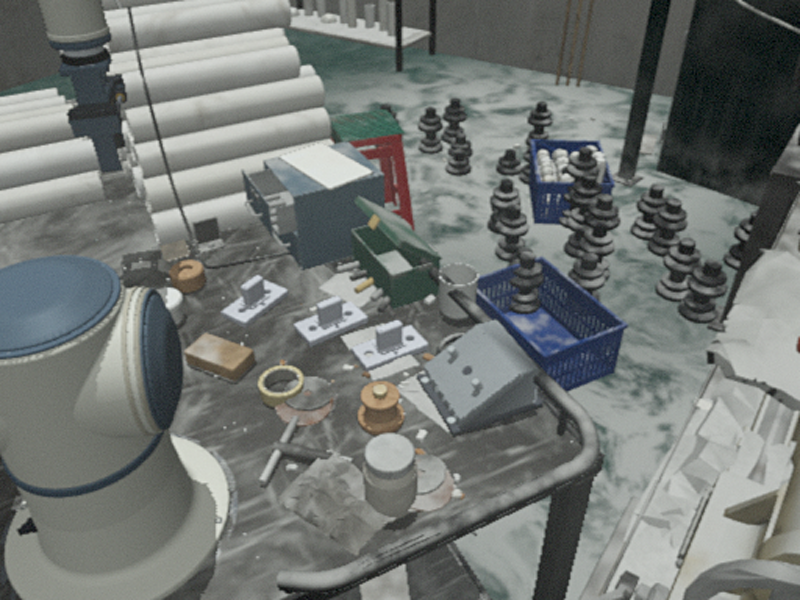

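```bash
python3 - <<'E'
import cv2,numpy as np
t=cv2.imread('pics/top0.png');s=cv2.imread('pics/scene0.png')
a=cv2.resize(t[145:225,295:375],(400,400),interpolation=cv2.INTER_CUBIC)
b=cv2.resize(s[200:280,265:345],(400,400),interpolation=cv2.INTER_CUBIC)
c=cv2.resize(t[170:270,145:295],(300,200),interpolation=cv2.INTER_CUBIC)
c=cv2.resize(t[172:272,145:295],(800,533))
cv2.imwrite('pics/c1.png',np.hstack([a,b]));cv2.imwrite('pics/c2.png',c)
E
```

```text
(no output)
```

View pics/c1.png

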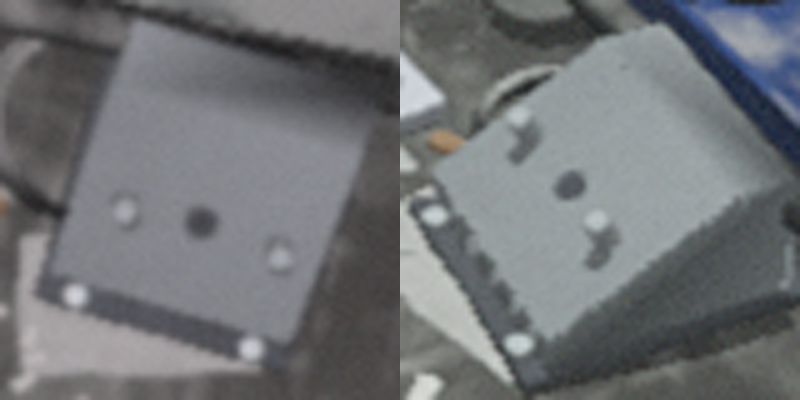

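View pics/c2.png

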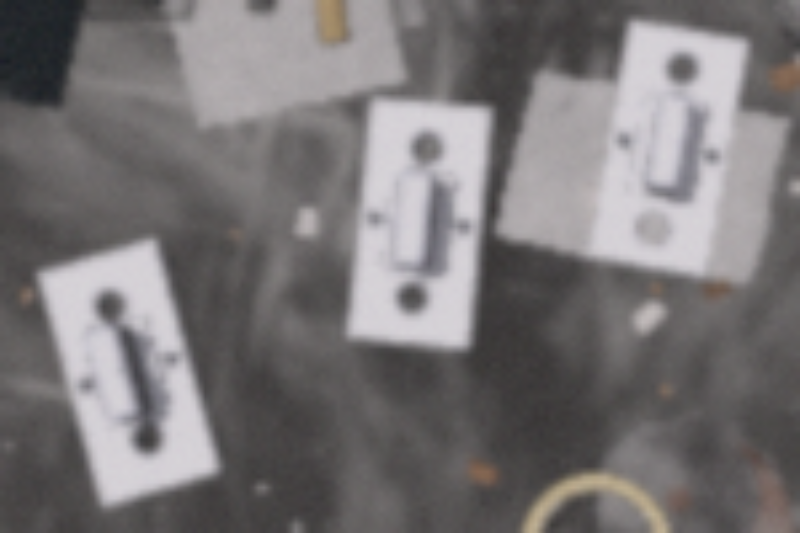

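```bash
cat > h.py <<'E'
import numpy as np,cv2
from scipy.spatial.transform import Rotation as R
CAL={'scene':([443.6177,247.91635,189.7277],[[0.7708,-0.6366,-0.0231,-0.3394],[-0.3944,-0.4485,-0.8021,0.2841],[0.5003,0.6274,-0.5968,0.8837]]),
'top':([475.95066,251.71507,192.68063],[[-0.0064,-0.9997,-0.0242,0.0742],[-0.9955,0.0087,-0.0939,0.4781],[0.0941,0.0235,-0.9953,1.1487]])}
def cal(n):
    k,v=CAL[n];v=np.array(v);return np.array([[k[0],0,k[1]],[0,k[0],k[2]],[0,0,1]]),v
def hit(K,V,uv,z):
    V=np.asarray(V);r=V[:3,:3].T@np.linalg.solve(K,[*uv,1]);c=-V[:3,:3].T@V[:3,3];return c+r*(z-c[2])/r[2]
def tri(p,q):
    (K1,V1),(K2,V2)=cal('top'),cal('scene')
    x=cv2.triangulatePoints(K1@V1,K2@V2,np.array(p,float).reshape(2,1),np.array(q,float).reshape(2,1));return (x[:3]/x[3]).ravel()
def rel(s,pos,Rt):
    "shift cm in tool axes and rotvec from the state s to a target"
    q=s['tool_rot'];R0=R.from_quat([q[1],q[2],q[3],q[0]])
    return np.round(R0.inv().apply(np.asarray(pos)-s['tool_pos'])*100,2),np.round((R0.inv()*Rt).as_rotvec(),4)
E
python3 - <<'E'
from h import *
import cv2
g={}
t=cv2.cvtColor(cv2.imread('pics/top0.png'),cv2.COLOR_BGR2GRAY).astype(float);s=cv2.cvtColor(cv2.imread('pics/scene0.png'),cv2.COLOR_BGR2GRAY).astype(float)
def cen(im,uv,sg,r=4):
    u,v=np.round(uv).astype(int);w=im[v-r:v+r+1,u-r:u+r+1]*sg;w=np.clip(w-np.percentile(w,65),0,None)
    y,x=np.mgrid[v-r:v+r+1,u-r:u+r+1];return np.array([(w*x).sum(),(w*y).sum()])/w.sum()
P=[]
for p,q in(((319.6,186.6),(288.6,223.2)),((350.6,196),(304,243.6))):
    p2=cen(t,p,1,3);q2=cen(s,q,1,3);P.append([tri(p2,q2),hit(*cal('top'),p2,.0686),hit(*cal('scene'),q2,.0686)]);print(p2,q2,np.round(P[-1],4).tolist())
for i in range(3):
    d=P[0][i]-P[1][i];print('spacing',np.linalg.norm(d),'yaw of y',np.degrees(np.arctan2(d[1],d[0])))
for n,h in dict(c=[(683,68),(652,228)],b=[(428,147),(411,297)],a=[(110,305),(148,437)]).items():
    w=[hit(*cal('top'),np.array(x)/5.333+[144.6,171.6],.012) for x in h];d=w[0]-w[1]
    print(n,np.round((w[0]+w[1])/2,4),np.linalg.norm(d[:2]),np.degrees(np.arctan2(d[1],d[0])))
E
```

```text
[319.37593985 186.76691729] [288.3297491  222.53405018] [[0.4876, -0.0908, 0.0701], [0.487, -0.0904, 0.0686], [0.4898, -0.09, 0.0686]]
[350.60185968 196.16652578] [303.76760563 243.3556338 ] [[0.4647, -0.1635, 0.0704], [0.4641, -0.1633, 0.0686], [0.4671, -0.1627, 0.0686]]
spacing 0.07620539719213316 yaw of y 72.50171936880744
spacing 0.07634003379944068 yaw of y 72.54172659884037
spacing 0.07609030825190315 yaw of y 72.63106386914973
c [0.4628 0.0261 0.012 ] 0.07607039223440304 -11.496230599136766
b [0.4292 0.1417 0.012 ] 0.07017960556773159 -6.527305160695595
a [0.3611 0.2768 0.012 ] 0.06370884008163676 16.70414316354558
```

```bash
cat >> h.py <<'E'
def down(yaw): # tool down with x at yaw deg
    y=np.radians(yaw);x=np.array([np.cos(y),np.sin(y),0]);z=np.array([0,0,-1.]);return R.from_matrix(np.c_[x,np.cross(z,x),z])
def seatR(yaw,tilt=30): # tool x up the slope
    y=np.radians(yaw);t=np.radians(tilt);xh=np.array([np.cos(y),np.sin(y),0]);n=-np.sin(t)*xh+np.array([0,0,np.cos(t)])
    x=np.cos(t)*xh+np.array([0,0,np.sin(t)]);return R.from_matrix(np.c_[x,np.cross(-n,x),-n])
E
python3 - <<'E'
from h import *;from cell import sense
print(rel(sense(),[.463,.026,.17],down(78.5)))
print(hit(*cal('top'),(491*.64,378*.64),.055))
E
```

```text
(array([-39.95,  40.54,   4.38]), array([-2.0e-04,  1.1e-03, -2.5e-01]))
[ 0.35737706 -0.0773533   0.055     ]
```

{"fn": "servo_tool", "kwargs": {"commands": [{"tx": -39.95, "ty": 40.54, "tz": 4.4, "rz": -0.25, "claw": 0}, {"tx": -39.95, "ty": 40.54, "tz": 4.4, "rz": -0.25, "claw": 0}, {"tx": -39.95, "ty": 40.54, "tz": 4.4, "rz": -0.25, "claw": 0}, {"tx": -39.95, "ty": 40.54, "tz": 4.4, "rz": -0.25, "claw": 0}, {"tx": -39.95, "ty": 40.54, "tz": 4.4, "rz": -0.25, "claw": 0}, {"tx": -39.95, "ty": 40.54, "tz": 4.4, "rz": -0.25, "claw": 0}, {"tx": -39.95, "ty": 40.54, "tz": 4.4, "rz": -0.25, "claw": 0}, {"tx": -39.95, "ty": 40.54, "tz": 4.4, "rz": -0.25, "claw": 0}, {"tx": -39.95, "ty": 40.54, "tz": 4.4, "rz": -0.25, "claw": 0}, {"tx": -39.95, "ty": 40.54, "tz": 4.4, "rz": -0.25, "claw": 0}, {"tx": -39.95, "ty": 40.54, "tz": 4.4, "rz": -0.25, "claw": 0}, {"tx": -39.95, "ty": 40.54, "tz": 4.4, "rz": -0.25, "claw": 0}]}}

```text
invalid input
```

{"fn": "servo_tool", "kwargs": {"commands": [{"rx": 0, "ry": 0, "rz": -0.25, "tx": -39.95, "ty": 40.54, "tz": 4.4, "claw": 0}, {"rx": 0, "ry": 0, "rz": -0.25, "tx": -39.95, "ty": 40.54, "tz": 4.4, "claw": 0}], "force": 30}}

```text
t: 0.3
tool_pos: [0.3052, 0.469, 0.2056]
tool_rot: [0.0, 0.772, 0.636, -0.0]
contact_force: [1.3, -0.5, -0.1]
width: 0.0909
```

```bash
python3 - <<'E'
from h import *;from cell import sense
print(rel(sense(),[.463,.026,.17],down(78.5)))
E
```

```text
(array([-40.45,  24.  ,   3.58]), array([-0.0001,  0.0003,  0.0075]))
```

{"fn": "servo_tool", "kwargs": {"commands": [{"rx": 0, "ry": 0, "rz": 0, "tx": -40.4, "ty": 24, "tz": 3.6, "claw": 0}, {"rx": 0, "ry": 0, "rz": 0, "tx": -40.4, "ty": 24, "tz": 3.6, "claw": 0}, {"rx": 0, "ry": 0, "rz": 0, "tx": -40.4, "ty": 24, "tz": 3.6, "claw": 0}, {"rx": 0, "ry": 0, "rz": 0, "tx": -40.4, "ty": 24, "tz": 3.6, "claw": 0}, {"rx": 0, "ry": 0, "rz": 0, "tx": -40.4, "ty": 24, "tz": 3.6, "claw": 0}, {"rx": 0, "ry": 0, "rz": 0, "tx": -40.4, "ty": 24, "tz": 3.6, "claw": 0}, {"rx": 0, "ry": 0, "rz": 0, "tx": -40.4, "ty": 24, "tz": 3.6, "claw": 0}, {"rx": 0, "ry": 0, "rz": 0, "tx": -40.4, "ty": 24, "tz": 3.6, "claw": 0}, {"rx": 0, "ry": 0, "rz": 0, "tx": -40.4, "ty": 24, "tz": 3.6, "claw": 0}, {"rx": 0, "ry": 0, "rz": 0, "tx": -40.4, "ty": 24, "tz": 3.6, "claw": 0}, {"rx": 0, "ry": 0, "rz": 0, "tx": -40.4, "ty": 24, "tz": 3.6, "claw": 0}, {"rx": 0, "ry": 0, "rz": 0, "tx": -40.4, "ty": 24, "tz": 3.6, "claw": 0}], "force": 30}}

```text
t: 1.5
tool_pos: [0.4597, 0.0257, 0.1701]
tool_rot: [-0.0, 0.775, 0.632, -0.0]
contact_force: [-0.4, -0.3, 0.1]
width: 0.0912
```

```bash
python3 - <<'E'
from h import *;from cell import *
c=capture('wrist');i=c['color'][:,:,::-1];np.savez('pics/w1.npz',**{k:c[k] for k in('K','view','color')})
cv2.imwrite('pics/w1.png',cv2.resize(i,(800,600)))
s=sense();print(s['t'],s['tool_pos'],c['K'][0,0],np.round(-c['view'][:3,:3].T@c['view'][:3,3],3),rel(s,[.463,.026,.17],down(78.5)))
E
```

```text
1.55 [0.45958954 0.02634314 0.17016848] 320.4961021677467 [0.392 0.04  0.341] (array([0.03, 0.34, 0.02]), array([-0.0007, -0.0001, -0.0002]))
```

View pics/w1.png

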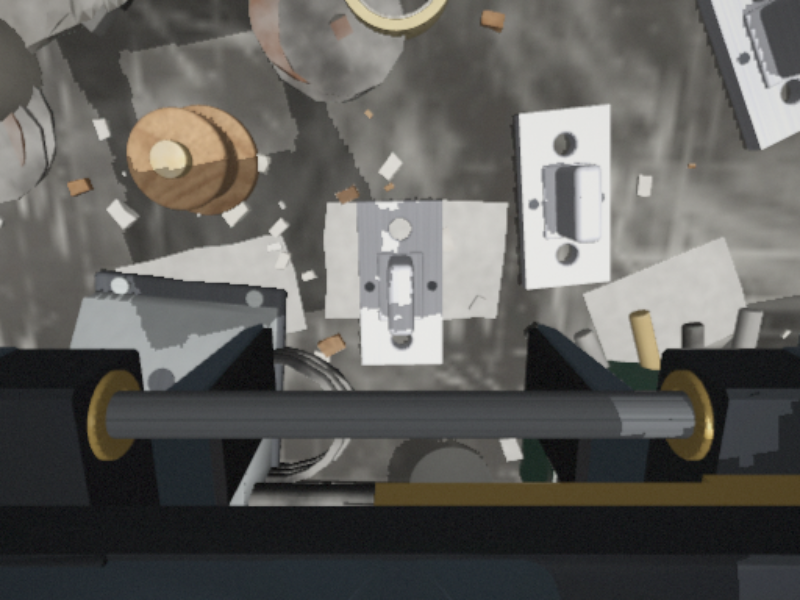

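```bash
python3 - <<'E'
from h import *;from cell import sense
d=np.load('pics/w1.npz');f=lambda u,v:hit(d['K'],d['view'][:3],((u+.5)*.64-.5,(v+.5)*.64-.5),.012)
s=f(370,287),f(432,286);h=f(400,228),f(402,338);c=[f(*p) for p in((358,202),(441,202),(442,363),(362,364))]
print(s,h,(s[0]+s[1])/2,(h[0]+h[1])/2,np.mean(c,0));e=h[0]-h[1];print(np.linalg.norm(e),np.degrees(np.arctan2(-e[1],-e[0])))
for a,b in((0,3),(1,2)):
  e=c[b]-c[a];print(np.linalg.norm(e),np.degrees(np.arctan2(e[1],e[0])))
E
```

```text
(array([0.46103691, 0.00462639, 0.012     ]), array([0.46878352, 0.04569543, 0.012     ])) (array([0.42633561, 0.03242216, 0.012     ]), array([0.50084164, 0.01849378, 0.012     ])) [0.46491021 0.02516091 0.012     ] [0.46358862 0.02545797 0.012     ] [0.46458872 0.0250912  0.012     ]
0.07579675295966073 -10.588827457649613
0.111719306560708 -11.391407126804824
0.11099600015732619 -10.106402197307546
```

```bash
python3 - <<'E'
from h import *;from cell import sense
print(rel(sense(),[.4643,.0252,.020],down(79.1)))
E
```

```text
(array([-0.02,  0.49, 15.02]), array([-0.0007, -0.0001, -0.0107]))
```

{"fn": "servo_tool", "kwargs": {"commands": [{"rx": 0, "ry": 0, "rz": -0.01, "tx": 0, "ty": 0.5, "tz": 5, "claw": 0}, {"rx": 0, "ry": 0, "rz": -0.01, "tx": 0, "ty": 0.5, "tz": 9, "claw": 0}, {"rx": 0, "ry": 0, "rz": -0.01, "tx": 0, "ty": 0.5, "tz": 10, "claw": 0}, {"rx": 0, "ry": 0, "rz": -0.01, "tx": 0, "ty": 0.5, "tz": 10, "claw": 0}], "force": 30}}

```text
t: 1.95
tool_pos: [0.4638, 0.0258, 0.0697]
tool_rot: [-0.001, 0.771, 0.637, -0.001]
contact_force: [-0.0, -0.3, 0.8]
width: 0.0913
```

```bash
python3 - <<'E'
from h import *;from cell import sense
print(rel(sense(),[.4643,.0252,.020],down(79.1)))
E
```

```text
(array([-0.05,  0.07,  4.97]), array([-0.0032,  0.0003,  0.0006]))
```

{"fn": "servo_tool", "kwargs": {"commands": [{"rx": 0, "ry": 0, "rz": 0, "tx": -0.05, "ty": 0.05, "tz": 3, "claw": 0}, {"rx": 0, "ry": 0, "rz": 0, "tx": -0.05, "ty": 0.05, "tz": 4.95, "claw": 0.5}, {"rx": 0, "ry": 0, "rz": 0, "tx": -0.05, "ty": 0.05, "tz": 4.95, "claw": 0.6}, {"rx": 0, "ry": 0, "rz": 0, "tx": -0.05, "ty": 0.05, "tz": 4.95, "claw": 1}, {"rx": 0, "ry": 0, "rz": 0, "tx": -0.05, "ty": 0.05, "tz": 4.95, "claw": 1}, {"rx": 0, "ry": 0, "rz": 0, "tx": -0.05, "ty": 0.05, "tz": 4.95, "claw": 1}, {"rx": 0, "ry": 0, "rz": 0, "tx": -0.05, "ty": 0.05, "tz": 4.95, "claw": 1}, {"rx": 0, "ry": 0, "rz": 0, "tx": -0.05, "ty": 0.05, "tz": 4.95, "claw": 1}], "force": 40}}

```text
t: 2.75
tool_pos: [0.4655, 0.0243, 0.0212]
tool_rot: [0.0, 0.771, 0.637, 0.0]
contact_force: [-0.7, 0.2, -0.1]
width: 0.0381
```

{"fn": "servo_tool", "kwargs": {"commands": [{"rx": 0, "ry": 0, "rz": 0, "tx": 0, "ty": 0, "tz": 0, "claw": 1}, {"rx": 0, "ry": 0, "rz": 0, "tx": 0, "ty": 0, "tz": 0, "claw": 1}, {"rx": 0, "ry": 0, "rz": 0, "tx": 0, "ty": 0, "tz": 0, "claw": 1}, {"rx": 0, "ry": 0, "rz": 0, "tx": 0, "ty": 0, "tz": 0, "claw": 1}, {"rx": 0, "ry": 0, "rz": 0, "tx": 0, "ty": 0, "tz": 0, "claw": 1}, {"rx": 0, "ry": 0, "rz": 0, "tx": 0, "ty": 0, "tz": 0, "claw": 1}], "force": 40}}

```text
t: 3.35
tool_pos: [0.4653, 0.0244, 0.0208]
tool_rot: [-0.0, 0.771, 0.637, -0.0]
contact_force: [-0.4, -0.4, 0.2]
width: 0.0158
```

```bash
python3 - <<'E'
from h import *;from cell import sense
s=sense();print(s['tool_pos'],s['width'],s['contact_force'],rel(s,s['tool_pos'],down(79.1)))
E
```

```text
[0.46527326 0.02438605 0.02078871] 0.01577105903973187 [-0.42974181 -0.38865178  0.21414226] (array([0., 0., 0.]), array([-0.0001,  0.    , -0.0006]))
```

```bash
cat >> h.py <<'E'
TIP=np.array([.4765,-.1268,.0686]);YAW=-17.45
def tcp(C,Rt,off=-.0009,h=.0208): # TCP for plate underside centre at C
    M=Rt.as_matrix();return C-off*M[:,1]-h*M[:,2]
def over(d,tip=TIP,yaw=YAW,**k):
    Rt=seatR(yaw);return tcp(tip-d*Rt.as_matrix()[:,2],Rt,**k),Rt
E
python3 - <<'E'
from h import *;from cell import sense
s=sense();p,Rt=over(.06);print(p,rel(s,p,Rt))
E
```

```text
[ 0.43768936 -0.1155437   0.13857485] (array([-14.26,  -0.06, -11.78]), array([-0.44  ,  0.3926,  1.6419]))
```

{"fn": "servo_tool", "kwargs": {"commands": [{"rx": 0, "ry": 0, "rz": 0, "tx": 0, "ty": 0, "tz": -4, "claw": 1}, {"rx": 0, "ry": 0, "rz": 0, "tx": 0, "ty": 0, "tz": -9, "claw": 1}, {"rx": 0, "ry": 0, "rz": 0.15, "tx": 0, "ty": 0, "tz": -13.5, "claw": 1}, {"rx": 0, "ry": 0, "rz": 0.3, "tx": -1, "ty": 0, "tz": -15, "claw": 1}, {"rx": 0, "ry": 0, "rz": 0.45, "tx": -3, "ty": 0, "tz": -15, "claw": 1}, {"rx": 0, "ry": 0, "rz": 0.6, "tx": -5, "ty": 0, "tz": -15, "claw": 1}, {"rx": 0, "ry": 0, "rz": 0.75, "tx": -7, "ty": 0, "tz": -15, "claw": 1}, {"rx": 0, "ry": 0, "rz": 0.9, "tx": -9, "ty": 0, "tz": -15, "claw": 1}, {"rx": 0, "ry": 0, "rz": 1.05, "tx": -11, "ty": 0, "tz": -15, "claw": 1}, {"rx": 0, "ry": 0, "rz": 1.2, "tx": -12, "ty": 0, "tz": -15, "claw": 1}, {"rx": 0, "ry": 0, "rz": 1.35, "tx": -13, "ty": 0, "tz": -15, "claw": 1}, {"rx": 0, "ry": 0, "rz": 1.5, "tx": -14, "ty": 0, "tz": -15, "claw": 1}], "force": 50}}

```text
t: 4.55
tool_pos: [0.4383, -0.1135, 0.1706]
tool_rot: [-0.0, 0.998, -0.063, -0.0]
contact_force: [-0.5, -0.7, -2.8]
width: 0.0159
```

```bash
python3 - <<'E'
from h import *;from cell import sense
s=sense();p,Rt=over(.06);print(s['q'],s['width'],p,rel(s,p,Rt))
E
```

```text
[-3.85370916e-01  3.11499599e-01  1.80916792e+00 -4.36835900e-05
  1.02158274e+00 -2.58904226e-01] 0.01594025590826519 [ 0.43768936 -0.1155437   0.13857485] (array([-0.03,  0.21,  3.2 ]), array([-0.0467,  0.5229,  0.174 ]))
```

{"fn": "servo_tool", "kwargs": {"commands": [{"rx": -0.047, "ry": 0.523, "rz": 0.174, "tx": 0, "ty": 0.2, "tz": 1, "claw": 1}, {"rx": -0.047, "ry": 0.523, "rz": 0.174, "tx": 0, "ty": 0.2, "tz": 2, "claw": 1}, {"rx": -0.047, "ry": 0.523, "rz": 0.174, "tx": 0, "ty": 0.2, "tz": 3, "claw": 1}, {"rx": -0.047, "ry": 0.523, "rz": 0.174, "tx": 0, "ty": 0.2, "tz": 3.2, "claw": 1}, {"rx": -0.047, "ry": 0.523, "rz": 0.174, "tx": 0, "ty": 0.2, "tz": 3.2, "claw": 1}, {"rx": -0.047, "ry": 0.523, "rz": 0.174, "tx": 0, "ty": 0.2, "tz": 3.2, "claw": 1}], "force": 50}}

```text
t: 5.15
tool_pos: [0.4377, -0.1168, 0.1427]
tool_rot: [0.036, 0.956, -0.143, 0.254]
contact_force: [5.0, -47.5, 8.3]
width: 0.0158
```

```bash
python3 - <<'E'
from h import *;from cell import *
c=capture('wrist');np.savez('pics/w2.npz',**{k:c[k] for k in('K','view','color')})
t=capture('top')['color'];cv2.imwrite('pics/top2.png',t[:,:,::-1])
cv2.imwrite('pics/w2.png',cv2.resize(c['color'][:,:,::-1],(800,600),interpolation=cv2.INTER_CUBIC))
s=sense();p,Rt=over(.06);print(s['t'],s['q'],s['contact_force'],s['tool_pos'],rel(s,p,Rt))
for h in(TIP,):
  M=Rt.as_matrix()
  for sy in(-.038,.038):
    x=c['view'][:3]@np.r_[TIP+sy*M[:,1],1];print((c['K']@x)[:2]/x[2]*800/512)
E
```

```text
5.25 [-0.45828295  0.26036095  2.28677434  0.78397206  0.12077778 -0.91841244] [-0.36375598 -1.06237024 -2.7893242 ] [ 0.43638432 -0.11536182  0.14191156] (array([-0.05, -0.02,  0.35]), array([-0.0098,  0.0085,  0.0039]))
[395.15660664 232.85813341]
[394.87380887 372.42977291]
```

View pics/w2.png

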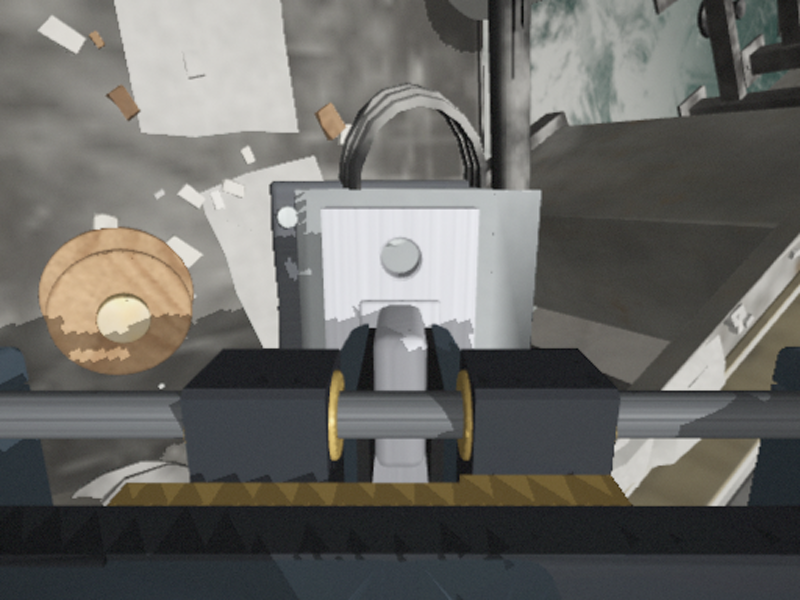

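```bash
python3 - <<'E'
from h import *;from cell import *
s=sense();print(rel(s,[.437,-.1135,.175],down(-7.2)))
E
```

```text
(array([ 1.63, -0.22, -2.88]), array([ 0.0376, -0.5144, -0.1685]))
```

{"fn": "servo_tool", "kwargs": {"commands": [{"rx": 0.01, "ry": -0.08, "rz": -0.03, "tx": 0.3, "ty": 0, "tz": -0.6, "claw": 1}, {"rx": 0.015, "ry": -0.18, "rz": -0.06, "tx": 0.6, "ty": -0.1, "tz": -1.2, "claw": 1}, {"rx": 0.02, "ry": -0.28, "rz": -0.09, "tx": 0.9, "ty": -0.1, "tz": -1.8, "claw": 1}, {"rx": 0.03, "ry": -0.4, "rz": -0.13, "tx": 1.3, "ty": -0.2, "tz": -2.4, "claw": 1}, {"rx": 0.038, "ry": -0.514, "rz": -0.168, "tx": 1.6, "ty": -0.2, "tz": -2.9, "claw": 1}, {"rx": 0.038, "ry": -0.514, "rz": -0.168, "tx": 1.6, "ty": -0.2, "tz": -2.9, "claw": 1}], "force": 50}}

```text
t: 5.85
tool_pos: [0.4413, -0.118, 0.1783]
tool_rot: [0.005, 0.998, -0.063, 0.001]
contact_force: [1.1, 0.0, -2.1]
width: 0.0157
```

```bash
python3 - <<'E'
from h import *;from cell import *
s=sense();print(s['q'],s['width'],rel(s,[.4653,.0244,.0718],down(79.1)))
E
```

```text
[-0.38560747  0.30342331  1.79424885 -0.00964532  1.03829554 -0.25440214] 0.01567619188822372 (array([  0.55, -14.53,  10.51]), array([ 0.0101,  0.0045, -1.5069]))
```

```bash
python3 - <<'E'
from h import *;from cell import *
print(hit(*cal('top'),(417*.64,212*.64),.04))
s=sense();print(rel(s,[.45,.025,.0718],down(YAW)))
E
```

```text
[0.61719166 0.03205346 0.04      ]
(array([ -0.98, -14.39,  10.51]), array([ 0.0092, -0.0042,  0.1782]))
```

{"fn": "servo_tool", "kwargs": {"commands": [{"rx": 0.009, "ry": -0.004, "rz": 0.1, "tx": -0.5, "ty": -4, "tz": 0, "claw": 1}, {"rx": 0.009, "ry": -0.004, "rz": 0.178, "tx": -1, "ty": -9, "tz": 0, "claw": 1}, {"rx": 0.009, "ry": -0.004, "rz": 0.178, "tx": -1, "ty": -13, "tz": 3, "claw": 1}, {"rx": 0.009, "ry": -0.004, "rz": 0.178, "tx": -1, "ty": -14.4, "tz": 7, "claw": 1}, {"rx": 0.009, "ry": -0.004, "rz": 0.178, "tx": -1, "ty": -14.4, "tz": 10, "claw": 1}, {"rx": 0.009, "ry": -0.004, "rz": 0.178, "tx": -1, "ty": -14.4, "tz": 10.5, "claw": 1}, {"rx": 0.009, "ry": -0.004, "rz": 0.178, "tx": -1, "ty": -14.4, "tz": 10.5, "claw": 1}], "force": 50}}

```text
t: 6.55
tool_pos: [0.4475, 0.028, 0.0707]
tool_rot: [-0.002, 0.988, -0.151, 0.0]
contact_force: [-0.1, -0.0, -2.7]
width: 0.0158
```

```bash
python3 - <<'E'
from h import *;from cell import *
s=sense();print(s['q'],s['tool_pos'],s['width'],rel(s,[.45,.025,.0212],down(YAW)))
E
```

```text
[-0.07448908  0.4752502   1.9295926   0.00670517  0.73624346  0.22461638] [0.44752565 0.02796046 0.07067982] 0.015826377102242526 (array([0.33, 0.23, 4.95]), array([-0.0045,  0.0005,  0.0005]))
```

Lower, then release.

{"fn": "servo_tool", "kwargs": {"commands": [{"rx": -0.003, "ry": 0, "rz": 0, "tx": 0, "ty": 0, "tz": 2.5, "claw": 1}, {"rx": -0.003, "ry": 0, "rz": 0, "tx": 0, "ty": 0, "tz": 4.2, "claw": 1}, {"rx": -0.003, "ry": 0, "rz": 0, "tx": 0, "ty": 0, "tz": 4.8, "claw": 1}, {"rx": -0.003, "ry": 0, "rz": 0, "tx": 0, "ty": 0, "tz": 4.95, "claw": 1}, {"rx": -0.003, "ry": 0, "rz": 0, "tx": 0, "ty": 0, "tz": 4.95, "claw": 1}], "force": 50}}

```text
t: 7.05
tool_pos: [0.4482, 0.0287, 0.0222]
tool_rot: [-0.002, 0.988, -0.151, 0.001]
contact_force: [-1.1, -0.4, -1.6]
width: 0.0161
```

```bash
python3 - <<'E'
from h import *;from cell import *
s=sense();print(s['q'],s['tool_pos'],s['contact_force'],s['width'],rel(s,[.45,.025,.0212],down(YAW)))
E
```

```text
[-0.07169013  0.57226315  1.96597569  0.00540589  0.60123067  0.22785836] [0.44817132 0.02865004 0.0222302 ] [-1.07883271 -0.37129713 -1.62519414] 0.016136546859835895 (array([0.28, 0.29, 0.1 ]), array([-0.0035, -0.0014,  0.0006]))
```

{"fn": "servo_tool", "kwargs": {"commands": [{"rx": -0.003, "ry": 0, "rz": 0, "tx": 0, "ty": 0, "tz": 0.1, "claw": 1}, {"rx": -0.003, "ry": 0, "rz": 0, "tx": 0, "ty": 0, "tz": 0.15, "claw": 1}, {"rx": -0.003, "ry": 0, "rz": 0, "tx": 0, "ty": 0, "tz": 0.15, "claw": 0.7}, {"rx": -0.003, "ry": 0, "rz": 0, "tx": 0, "ty": 0, "tz": 0.15, "claw": 0.7}, {"rx": 0, "ry": 0, "rz": 0, "tx": 0, "ty": 0, "tz": -0.5, "claw": 0.7}, {"rx": 0.1, "ry": 0, "rz": 0, "tx": 0, "ty": -0.2, "tz": -0.5, "claw": 0.7}, {"rx": 0.2, "ry": 0, "rz": 0, "tx": 0, "ty": -0.4, "tz": -0.5, "claw": 0.7}, {"rx": 0.3, "ry": 0, "rz": 0, "tx": 0, "ty": -0.65, "tz": -0.3, "claw": 0.7}, {"rx": 0.3, "ry": 0, "rz": 0, "tx": 0, "ty": -0.65, "tz": -0.1, "claw": 0.7}, {"rx": 0.3, "ry": 0, "rz": 0, "tx": 0, "ty": -0.65, "tz": -0.1, "claw": 0.7}], "force": 50}}

```text
t: 8.05
tool_pos: [0.4494, 0.0344, 0.0224]
tool_rot: [-0.15, 0.977, -0.151, 0.023]
contact_force: [-1.0, 0.5, 0.7]
width: 0.0272
```

```bash
cat >> h.py <<'E'
TH=.3
def tilted(Rp): return Rp*R.from_rotvec([TH,0,0])   # tool with side tilt, from plate-nominal frame
E
python3 - <<'E'
from h import *;from cell import *
s=sense();M=down(YAW).as_matrix()
C=np.array([.4482,.0287,0])-.0009*M[:,1]; C[2]=0;np.save('C.npy',C)
c=capture('wrist');np.savez('pics/w3.npz',**{k:c[k] for k in('K','view','color')});cv2.imwrite('pics/w3.png',cv2.resize(c['color'][:,:,::-1],(800,600),interpolation=cv2.INTER_CUBIC))
T=C-.0056*M[:,1]+[0,0,.023]
print(s['q'],s['tool_pos'],s['contact_force'],s['width'],rel(s,T,tilted(down(YAW))))
E
```

```text
[-0.29903368  0.59232763  2.03730873  0.57173452  0.58709289 -0.4847782 ] [0.44941847 0.03443566 0.02241162] [-1.02661743  0.4809509   0.6839254 ] 0.027186748287969468 (array([ 0.06, -0.08, -0.04]), array([-0.0044, -0.0001, -0.0012]))
```

View pics/w3.png

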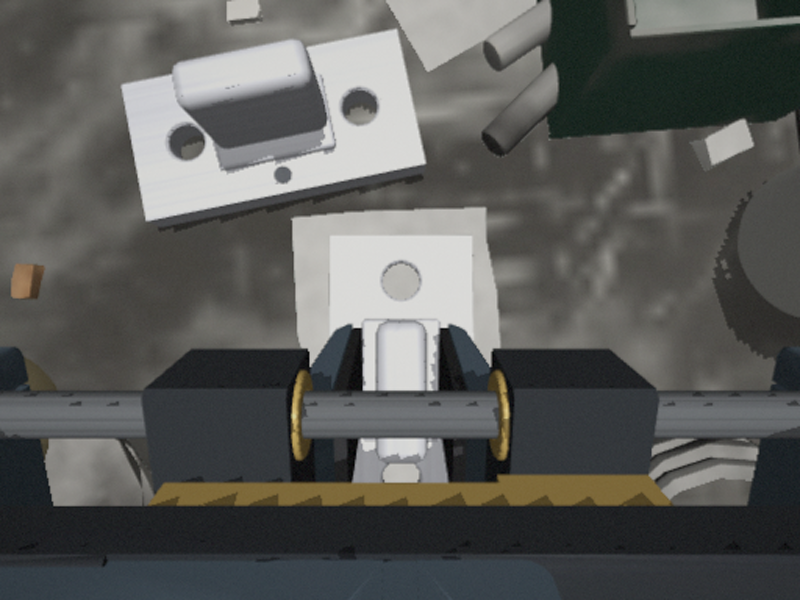

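```bash
python3 - <<'E'
from h import *;from cell import *
d=np.load('pics/w3.npz');C=np.load('C.npy');M=down(YAW).as_matrix()
f=lambda u,v:hit(d['K'],d['view'][:3],((u+.5)*.64-.5,(v+.5)*.64-.5),.012)
g=d['color'][:,:,1].astype(float)
e=(f(329,236)+f(472,236))/2; h=f(401,281); dx=f(472,236)-f(329,236)
print('yaw',np.degrees(np.arctan2(dx[1],dx[0])),np.linalg.norm(dx))
for p,o in((e,.056),(h,.038)):
  print(((p+o*M[:,1]-C)@M)[:2]*1000)
s=sense();print((s['tool_pos']-C)@M*1000)
E
```

```text
yaw -17.558830013409946 0.05602422058265584
[0.02271875 0.04949261]
[ 0.1747819 -0.2586308]
[ -0.68464112  -5.16464336 -22.49753039]
```

{"fn": "servo_tool", "kwargs": {"commands": [{"rx": -0.004, "ry": 0, "rz": 0, "tx": 0.06, "ty": -0.05, "tz": -0.04, "claw": 1}, {"rx": -0.004, "ry": 0, "rz": 0, "tx": 0.06, "ty": -0.05, "tz": -0.04, "claw": 1}, {"rx": -0.004, "ry": 0, "rz": 0, "tx": 0.06, "ty": -0.05, "tz": -0.04, "claw": 1}, {"rx": -0.004, "ry": 0, "rz": 0, "tx": 0.06, "ty": -0.05, "tz": -0.04, "claw": 1}], "force": 60}}

```text
t: 8.5
tool_pos: [0.4503, 0.0358, 0.0232]
tool_rot: [-0.147, 0.978, -0.149, 0.023]
contact_force: [0.3, -0.5, 6.7]
width: 0.016
```

```bash
cat >> h.py <<'E'
def plate_T(s): # actual plate pose (C, R) from grasp file
    g=np.load('grasp.npz');q=s['tool_rot'];R0=R.from_quat([q[1],q[2],q[3],q[0]])
    return s['tool_pos']+R0.apply(g['p']),R0*R.from_quat(g['q'])
def goto(s,C,Rp): # tool move to bring plate to (C,Rp)
    g=np.load('grasp.npz');Rt=Rp*R.from_quat(g['q']).inv();return rel(s,C-Rt.apply(g['p']),Rt)
E
python3 - <<'E'
from h import *;from cell import *
s=sense();C=np.load('C.npy');q=s['tool_rot'];R0=R.from_quat([q[1],q[2],q[3],q[0]])
Rp=down(YAW) # plate frame written as nominal tool frame (z into plate)
np.savez('grasp.npz',p=R0.inv().apply(C-s['tool_pos']),q=(R0.inv()*Rp).as_quat())
print(s['width'],s['tool_pos'],s['contact_force'],(R0.inv()*Rp).as_rotvec(),(s['tool_pos']-C)@Rp.as_matrix()*1000)
Rs=seatR(YAW)
print('A up',goto(s,C+[0,0,.10],Rp));print('B',goto(s,TIP-.06*Rs.as_matrix()[:,2],Rs))
E
```

```text
0.016013412813093326 [0.45034722 0.03576677 0.02319896] [ 0.30639179 -0.45083951  6.7167952 ] [-0.29924754 -0.00037696  0.00204818] [ -0.07073704  -6.48544726 -23.1989633 ]
A up (array([ 0.01, -2.95, -9.56]), array([ 0., -0., -0.]))
B (array([  3.18,  10.  , -15.37]), array([-0.001 ,  0.5003, -0.1544]))
```

{"fn": "servo_tool", "kwargs": {"commands": [{"rx": 0, "ry": 0, "rz": 0, "tx": 0, "ty": -0.9, "tz": -3, "claw": 1}, {"rx": 0, "ry": 0, "rz": 0, "tx": 0, "ty": -2, "tz": -6.5, "claw": 1}, {"rx": 0, "ry": 0, "rz": 0, "tx": 0, "ty": -2.95, "tz": -10.5, "claw": 1}, {"rx": 0, "ry": 0.06, "rz": -0.02, "tx": 0.3, "ty": -2.5, "tz": -14, "claw": 1}, {"rx": 0, "ry": 0.12, "rz": -0.04, "tx": 0.7, "ty": 0, "tz": -17, "claw": 1}, {"rx": 0, "ry": 0.19, "rz": -0.06, "tx": 1.2, "ty": 2.5, "tz": -17.5, "claw": 1}, {"rx": 0, "ry": 0.26, "rz": -0.08, "tx": 1.7, "ty": 5, "tz": -17.5, "claw": 1}, {"rx": 0, "ry": 0.33, "rz": -0.1, "tx": 2.2, "ty": 7, "tz": -17, "claw": 1}, {"rx": 0, "ry": 0.4, "rz": -0.12, "tx": 2.6, "ty": 9, "tz": -16.5, "claw": 1}, {"rx": 0, "ry": 0.46, "rz": -0.14, "tx": 3, "ty": 10, "tz": -16, "claw": 1}, {"rx": 0, "ry": 0.5, "rz": -0.154, "tx": 3.2, "ty": 10, "tz": -15.4, "claw": 1}, {"rx": 0, "ry": 0.5, "rz": -0.154, "tx": 3.2, "ty": 10, "tz": -15.4, "claw": 1}], "force": 60}}

```text
t: 9.7
tool_pos: [0.4378, -0.1085, 0.1398]
tool_rot: [-0.104, 0.95, -0.107, 0.275]
contact_force: [0.7, 0.4, -2.1]
width: 0.0156
```

```bash
python3 - <<'E'
from h import *;from cell import *
s=sense();Rs=seatR(YAW)
print(s['q'],s['width'],s['contact_force'],s['tool_pos'],goto(s,TIP-.06*Rs.as_matrix()[:,2],Rs))
E
```

```text
[-0.77435691  0.32437872  2.27943783  1.22386626  0.53457724 -1.63659905] 0.015554770290837409 [ 0.66934488  0.44939842 -2.10682314] [ 0.43778856 -0.10849228  0.13982354] (array([ 0.11, -0.07, -0.01]), array([-0.0002,  0.0006, -0.0019]))
```

```bash
python3 - <<'E'
from h import *;from cell import *
s=sense();Rs=seatR(YAW)
print(goto(s,TIP-.012*Rs.as_matrix()[:,2],Rs))
E
```

```text
(array([0.11, 1.35, 4.58]), array([-0.0002,  0.0006, -0.0019]))
```

{"fn": "servo_tool", "kwargs": {"commands": [{"rx": 0, "ry": 0, "rz": -0.002, "tx": 0.1, "ty": 0.4, "tz": 1.5, "claw": 1}, {"rx": 0, "ry": 0, "rz": -0.002, "tx": 0.1, "ty": 0.8, "tz": 3, "claw": 1}, {"rx": 0, "ry": 0, "rz": -0.002, "tx": 0.1, "ty": 1.2, "tz": 4.2, "claw": 1}, {"rx": 0, "ry": 0, "rz": -0.002, "tx": 0.1, "ty": 1.35, "tz": 4.6, "claw": 1}, {"rx": 0, "ry": 0, "rz": -0.002, "tx": 0.1, "ty": 1.35, "tz": 4.6, "claw": 1}], "force": 60}}

```text
t: 10.2
tool_pos: [0.4623, -0.115, 0.0992]
tool_rot: [-0.104, 0.95, -0.105, 0.274]
contact_force: [0.2, -0.1, -1.8]
width: 0.0159
```

```bash
python3 - <<'E'
from h import *;from cell import *
s=sense();Rs=seatR(YAW);M=Rs.as_matrix()
print(s['q'],s['contact_force'],goto(s,TIP-.012*M[:,2],Rs))
C,Rp=plate_T(s);P=Rp.as_matrix()
out=[]
for n,box in(('wrist',None),('scene',None)):
  c=capture(n);np.savez(f'pics/{n}4.npz',**{k:c[k] for k in('K','view','color')})
  pr=lambda X:(lambda x:(c['K']@x)[:2]/x[2])(c['view'][:3]@np.r_[X,1])
  cen=pr(C-.038*P[:,1]) if n=='wrist' else pr(C)
  r=40 if n=='wrist' else 40
  u0,v0=int(cen[0]-r),int(cen[1]-r)
  out.append(cv2.resize(c['color'][v0:v0+2*r,u0:u0+2*r,::-1],(400,400),interpolation=cv2.INTER_CUBIC))
  print(n,u0,v0,'top holes',[pr(C+sg*.038*P[:,1]-.012*P[:,2]) for sg in(-1,1)],'tips',[pr(TIP+sg*.038*M[:,1]) for sg in(-1,1)])
cv2.imwrite('pics/c4.png',np.hstack(out))
E
```

```text
[-0.73459585  0.46235559  2.26970761  1.47295878  0.48918927 -1.88437506] [ 0.18621893 -0.08312777 -1.82529935] (array([-0.06,  0.04, -0.03]), array([-0.0014,  0.0017,  0.0005]))
wrist 215 143 top holes [array([255.22569722, 182.49925769]), array([255.03528348, 308.93608555])] tips [array([254.43789338, 185.97562718]), array([254.14186757, 298.58656986])]
scene 253 190 top holes [array([283.55943539, 217.25027562]), array([298.96774202, 238.11339453])] tips [array([287.87533236, 222.99366919]), array([303.24493262, 243.85915366])]
```

View pics/c4.png

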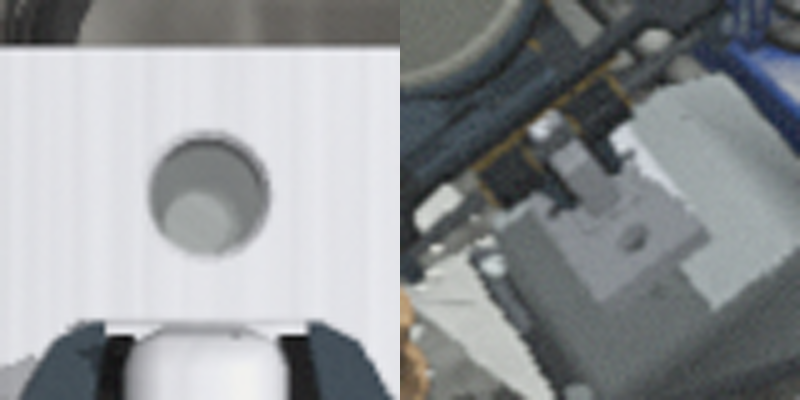

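```bash
python3 - <<'E'
from h import *;from cell import *
s=sense();C,Rp=plate_T(s);P=Rp.as_matrix()
d=np.load('pics/wrist4.npz');K,V=d['K'],d['view'][:3]
c=-V[:,:3].T@V[:,3]
def hp(uv,w): # intersect plane at plate-frame z=w
    r=P.T@(V[:,:3].T@np.linalg.solve(K,[*uv,1]));o=P.T@(c-C);return o+r*(w-o[2])/r[2]
print('cam',P.T@(c-C))
h=hp((256.3,181.1),-.012);
for w in(.009,.012,.015):
  t=hp((254.1,187.9),w);print(h*1000,t*1000,(t-h)[:2]*1000)
g=d['color'][:,:,1]
print(g[168:196,243:271])
E
```

```text
cam [-9.47468343e-05 -2.28496391e-02 -2.06662388e-01]
[  0.45604611 -38.96931996 -12.        ] [ -0.96091852 -36.10904212   9.        ] [-1.41696463  2.86027783]
[  0.45604611 -38.96931996 -12.        ] [ -0.97296752 -36.29348879  12.        ] [-1.42901363  2.67583116]
[  0.45604611 -38.96931996 -12.        ] [ -0.98501651 -36.47793546  15.        ] [-1.44106262  2.49138449]
[[226 222 222 225 227 227 228 230 225 223 223 220 219 219 219 218 218 221
  225 225 224 226 228 228 230 228 228 227]
 [226 222 223 225 227 228 225 224 212 206 198 185 178 175 183 183 181 199
  215 220 223 226 227 228 230 230 228 227]
 [225 223 223 224 227 225 214 202 190 178 172 159 148 148 158 158 154 157
  173 196 214 224 227 228 229 229 227 227]
 [225 222 222 222 223 213 197 187 157 111  93  94  91  90  92  87  98 129
  146 155 181 212 223 228 229 228 227 227]
 [226 223 222 216 208 199 166 119 101  98 102 104 109 104 107 102  98  91
  100 126 145 168 199 224 229 229 228 227]
 [225 222 218 210 198 168 119 101 111 115 123 126 127 126 124 126 120 110
   99  89 110 141 167 213 228 228 228 227]
 [225 220 214 203 16
[... 1854 characters left out ...]
226 223 221 219 199 177 170 168 166 167 169 167 165 166 166 164 165 153
  147 133 133 150 174 202 225 229 227 227]
 [226 223 224 221 218 205 187 173 168 168 167 170 168 167 165 164 158 147
  148 145 155 175 204 225 230 229 227 227]
 [226 222 223 224 223 218 210 195 182 173 168 166 168 168 165 158 151 154
  167 176 182 206 225 230 229 229 228 228]
 [225 222 223 224 226 224 218 217 209 192 181 179 176 176 174 161 167 185
  188 193 207 225 229 230 229 228 228 228]
 [226 223 223 225 226 228 227 227 219 211 209 206 203 201 201 195 198 209
  211 223 226 228 229 230 230 229 228 228]
 [225 223 223 225 226 228 228 229 227 223 224 220 215 216 216 213 223 225
  226 225 227 228 229 230 230 229 228 228]]
```

```bash
python3 - <<'E'
from h import *;from cell import *
s=sense();C,Rp=plate_T(s);P=seatR(YAW);M=P.as_matrix()
T=C-.0014*M[:,0]+.0026*M[:,1];np.save('T.npy',T)
for d in(0,.009,.015,.020,.030):print(d,goto(s,T+d*M[:,2],P))
E
```

```text
0 (array([-0.14,  0.25, -0.08]), array([-0.0009,  0.0009,  0.0007]))
0.009 (array([-0.14,  0.51,  0.78]), array([-0.0009,  0.0009,  0.0007]))
0.015 (array([-0.14,  0.69,  1.36]), array([-0.0009,  0.0009,  0.0007]))
0.02 (array([-0.14,  0.84,  1.84]), array([-0.0009,  0.0009,  0.0007]))
0.03 (array([-0.14,  1.13,  2.79]), array([-0.0009,  0.0009,  0.0007]))
```

{"fn": "servo_tool", "kwargs": {"commands": [{"rx": -0.001, "ry": 0.001, "rz": 0, "tx": -0.14, "ty": 0.25, "tz": -0.08, "claw": 1}, {"rx": -0.001, "ry": 0.001, "rz": 0, "tx": -0.14, "ty": 0.38, "tz": 0.35, "claw": 1}, {"rx": -0.001, "ry": 0.001, "rz": 0, "tx": -0.14, "ty": 0.51, "tz": 0.78, "claw": 1}, {"rx": -0.001, "ry": 0.001, "rz": 0, "tx": -0.14, "ty": 0.51, "tz": 0.78, "claw": 1}, {"rx": -0.001, "ry": 0.001, "rz": 0, "tx": -0.14, "ty": 0.51, "tz": 0.78, "claw": 1}], "force": 60}}

```text
t: 10.8
tool_pos: [0.4646, -0.1189, 0.0908]
tool_rot: [-0.103, 0.95, -0.106, 0.275]
contact_force: [0.0, 1.4, -2.0]
width: 0.0151
```

```bash
cat > look.py <<'E'
from h import *;from cell import *
import sys
s=sense();T=np.load('T.npy');P=seatR(YAW);M=P.as_matrix();C,Rp=plate_T(s)
print(s['contact_force'],s['ft_torque'],s['width'],'err mm',(C-T)@M*1000,'rot',(P.inv()*Rp).as_rotvec())
for d in map(float,sys.argv[2:]):print(d,goto(s,T+d*M[:,2],P))
if sys.argv[1]!='0':
    c=capture('wrist')
    i=c['color'][140:220,215:295,::-1];cv2.imwrite(f'pics/{sys.argv[1]}.png',cv2.resize(i,(480,480),interpolation=cv2.INTER_CUBIC))
E
python3 look.py w5 .009 .012 .015 .02 .03
```

```text
[ 0.00214171  1.40473863 -2.04855874] [-0.17694969  0.53664967  0.00676803] 0.015124146409187045 err mm [-0.08376764  0.23263116  9.49935271] rot [-2.19244610e-04 -9.76515966e-05 -5.13179756e-05]
0.009 (array([ 0.01, -0.04, -0.04]), array([0.0002, 0.0001, 0.    ]))
0.012 (array([0.01, 0.05, 0.25]), array([0.0002, 0.0001, 0.    ]))
0.015 (array([0.01, 0.14, 0.53]), array([0.0002, 0.0001, 0.    ]))
0.02 (array([0.01, 0.29, 1.01]), array([0.0002, 0.0001, 0.    ]))
0.03 (array([0.01, 0.58, 1.97]), array([0.0002, 0.0001, 0.    ]))
```

View pics/w5.png

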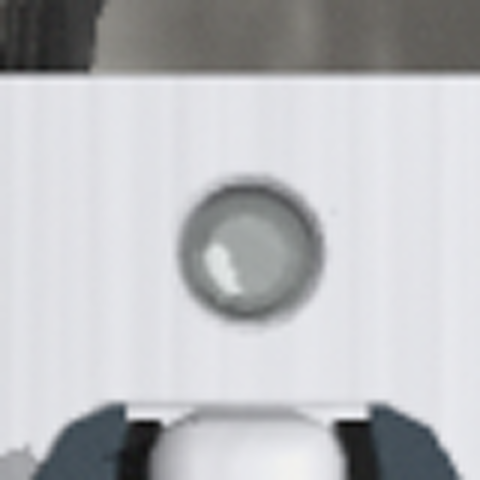

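{"fn": "servo_tool", "kwargs": {"commands": [{"rx": 0, "ry": 0, "rz": 0, "tx": 0.01, "ty": 0.05, "tz": 0.25, "claw": 1}, {"rx": 0, "ry": 0, "rz": 0, "tx": 0.01, "ty": 0.14, "tz": 0.53, "claw": 1}, {"rx": 0, "ry": 0, "rz": 0, "tx": 0.01, "ty": 0.2, "tz": 0.75, "claw": 1}, {"rx": 0, "ry": 0, "rz": 0, "tx": 0.01, "ty": 0.2, "tz": 0.75, "claw": 1}], "force": 60}}

```text
t: 11.25
tool_pos: [0.4687, -0.1199, 0.084]
tool_rot: [-0.103, 0.95, -0.106, 0.275]
contact_force: [0.4, 0.7, -1.2]
width: 0.0153
```

```bash
python3 look.py 0 .017 .02 .025 .030 .034
```

```text
[ 0.4289941   0.74019183 -1.24462117] [-0.25842659  0.65782345 -0.00542109] 0.015304017912528162 err mm [ 0.12124439 -0.03557995 17.46313964] rot [-2.75936001e-04  3.66572156e-05 -1.28519619e-04]
0.017 (array([-0.01, -0.01, -0.05]), array([0.0003, 0.    , 0.0001]))
0.02 (array([-0.01,  0.08,  0.24]), array([0.0003, 0.    , 0.0001]))
0.025 (array([-0.01,  0.23,  0.72]), array([0.0003, 0.    , 0.0001]))
0.03 (array([-0.01,  0.37,  1.2 ]), array([0.0003, 0.    , 0.0001]))
0.034 (array([-0.01,  0.49,  1.58]), array([0.0003, 0.    , 0.0001]))
```

{"fn": "servo_tool", "kwargs": {"commands": [{"rx": 0, "ry": 0, "rz": 0, "tx": 0, "ty": 0.08, "tz": 0.25, "claw": 1}, {"rx": 0, "ry": 0, "rz": 0, "tx": 0, "ty": 0.15, "tz": 0.48, "claw": 1}, {"rx": 0, "ry": 0, "rz": 0, "tx": 0, "ty": 0.23, "tz": 0.72, "claw": 1}, {"rx": 0, "ry": 0, "rz": 0, "tx": 0, "ty": 0.28, "tz": 0.9, "claw": 1}, {"rx": 0, "ry": 0, "rz": 0, "tx": 0, "ty": 0.28, "tz": 0.9, "claw": 1}], "force": 60}}

```text
t: 11.75
tool_pos: [0.4731, -0.1213, 0.0759]
tool_rot: [-0.103, 0.95, -0.106, 0.275]
contact_force: [0.3, 0.0, -2.9]
width: 0.0156
```

```bash
python3 look.py 0 .027 .029 .030 .031 .033
```

```text
[ 0.28512728  0.03029501 -2.88735743] [-0.11180601  0.64172946  0.00072206] 0.015601915876552526 err mm [1.32563337e-01 1.28555841e-02 2.67917155e+01] rot [-3.16933045e-04  1.02824746e-04 -7.22927069e-05]
0.027 (array([-0.01,  0.01,  0.02]), array([ 0.0003, -0.0001,  0.0001]))
0.029 (array([-0.01,  0.06,  0.21]), array([ 0.0003, -0.0001,  0.0001]))
0.03 (array([-0.01,  0.09,  0.31]), array([ 0.0003, -0.0001,  0.0001]))
0.031 (array([-0.01,  0.12,  0.4 ]), array([ 0.0003, -0.0001,  0.0001]))
0.033 (array([-0.01,  0.18,  0.59]), array([ 0.0003, -0.0001,  0.0001]))
```

Sliding freely; go on to contact.

{"fn": "servo_tool", "kwargs": {"commands": [{"rx": 0, "ry": 0, "rz": 0, "tx": 0, "ty": 0.03, "tz": 0.1, "claw": 1}, {"rx": 0, "ry": 0, "rz": 0, "tx": 0, "ty": 0.06, "tz": 0.2, "claw": 1}, {"rx": 0, "ry": 0, "rz": 0, "tx": 0, "ty": 0.08, "tz": 0.28, "claw": 1}, {"rx": 0, "ry": 0, "rz": 0, "tx": 0, "ty": 0.1, "tz": 0.35, "claw": 1}, {"rx": 0, "ry": 0, "rz": 0, "tx": 0, "ty": 0.1, "tz": 0.35, "claw": 1}], "force": 60}}

```text
t: 12.25
tool_pos: [0.4747, -0.1218, 0.0732]
tool_rot: [-0.103, 0.95, -0.106, 0.275]
contact_force: [-5.9, -2.3, 7.9]
width: 0.0155
```

```bash
python3 look.py 0 .030 .031 .033
```

```text
[-5.90991234 -2.26760969  7.94392546] [-0.09434553  0.56778167  0.1026026 ] 0.015521948550162432 err mm [2.73294000e-01 5.27546201e-03 2.99831340e+01] rot [-5.54816446e-04  7.00244743e-04  8.28065654e-05]
0.03 (array([-0.03,  0.  ,  0.  ]), array([ 0.0006, -0.0007,  0.0001]))
0.031 (array([-0.03,  0.03,  0.1 ]), array([ 0.0006, -0.0007,  0.0001]))
0.033 (array([-0.03,  0.09,  0.29]), array([ 0.0006, -0.0007,  0.0001]))
```

{"fn": "servo_tool", "kwargs": {"commands": [{"rx": 0, "ry": 0, "rz": 0, "tx": 0, "ty": 0.02, "tz": 0.08, "claw": 1}, {"rx": 0, "ry": 0, "rz": 0, "tx": 0, "ty": 0.02, "tz": 0.08, "claw": 1}, {"rx": 0, "ry": 0, "rz": 0, "tx": 0, "ty": 0.02, "tz": 0.08, "claw": 1}], "force": 60}}

```text
t: 12.55
tool_pos: [0.4747, -0.1218, 0.0732]
tool_rot: [-0.103, 0.95, -0.106, 0.276]
contact_force: [-21.6, -6.0, 36.4]
width: 0.0157
```

```bash
python3 look.py 0 .030
```

```text
[-21.63590471  -5.97577169  36.36241101] [0.05258177 0.41185301 0.20564865] 0.015714343096694856 err mm [2.55907968e-01 1.11529648e-03 3.00122181e+01] rot [-0.00083336  0.00132652  0.00061009]
0.03 (array([-0.02,  0.  , -0.  ]), array([ 0.0008, -0.0014, -0.0002]))
```

Firmly home (42 N along the normal, no motion). Ease off, release, and back away.

{"fn": "servo_tool", "kwargs": {"commands": [{"rx": 0, "ry": 0, "rz": 0, "tx": 0, "ty": -0.02, "tz": -0.08, "claw": 1}, {"rx": 0, "ry": 0, "rz": 0, "tx": 0, "ty": -0.02, "tz": -0.08, "claw": 0.6}, {"rx": 0, "ry": 0, "rz": 0, "tx": 0, "ty": -0.02, "tz": -0.08, "claw": 0.6}, {"rx": 0, "ry": 0, "rz": 0, "tx": 0, "ty": -0.02, "tz": -0.08, "claw": 0.6}, {"rx": 0, "ry": 0, "rz": 0, "tx": 0, "ty": -0.02, "tz": -0.7, "claw": 0.6}, {"rx": 0, "ry": 0, "rz": 0, "tx": 0, "ty": -0.02, "tz": -2, "claw": 0.6}, {"rx": 0, "ry": 0, "rz": 0, "tx": 0, "ty": -0.02, "tz": -5, "claw": 0.6}, {"rx": 0, "ry": 0, "rz": 0, "tx": 0, "ty": -0.02, "tz": -9, "claw": 0.6}, {"rx": 0, "ry": 0, "rz": 0, "tx": 0, "ty": -0.02, "tz": -12, "claw": 0.6}, {"rx": 0, "ry": 0, "rz": 0, "tx": 0, "ty": -0.02, "tz": -12, "claw": 0.6}], "force": 60}}

```text
t: 13.55
tool_pos: [0.4091, -0.1391, 0.1739]
tool_rot: [-0.101, 0.95, -0.106, 0.276]
contact_force: [0.8, -0.1, -0.2]
width: 0.0367
```

```bash
python3 - <<'E'
from h import *;from cell import *
s=sense();print(s['t'],s['tool_pos'],s['contact_force'],s['width'],rel(s,[.42,.0,.28],down(0)))
w=capture('wrist')['color'][:,:,::-1];c=capture('scene')['color'][:,:,::-1]
a=cv2.resize(w,(400,300));b=cv2.resize(c,(400,300));d=cv2.resize(c[180:300,230:390],(400,300),interpolation=cv2.INTER_CUBIC);e=cv2.resize(capture('top')['color'][120:280,120:380,::-1],(400,300))
cv2.imwrite('pics/end.png',np.vstack([np.hstack([a,b]),np.hstack([d,e])]))
E
```

```text
13.55 [ 0.40908669 -0.1391281   0.17392395] [ 0.77414663 -0.06192713 -0.23948856] 0.03673153874397844 (array([  2.67, -16.13,  -6.31]), array([-0.2059, -0.5617, -0.2147]))
```

View pics/end.png

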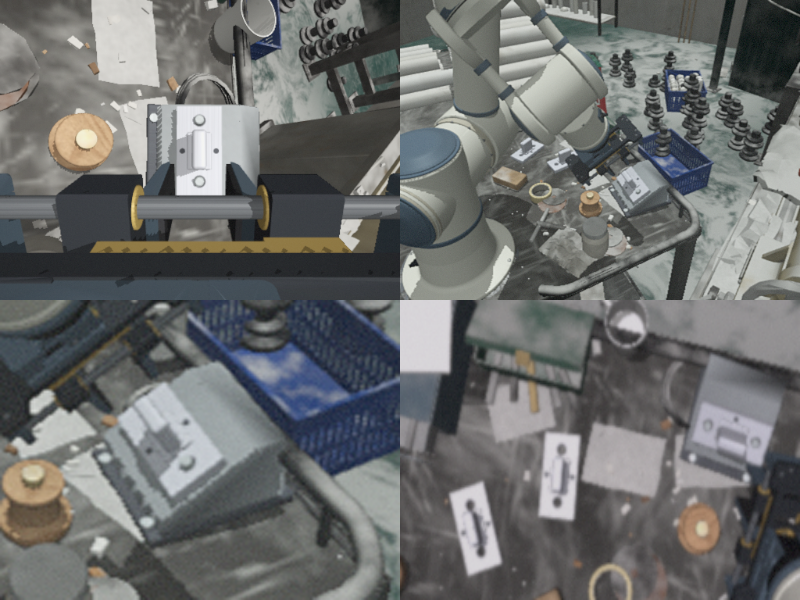

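The plate is flat on the sloping face, with both pins showing through its holes. The other two plates, the cup and the chuck are where they started, and the gripper is clear. Handing in.

```bash
python3 -c "
from cell import *
print(sense()['contact_force']);print(close_job())"
```

```text
[-0.35389636 -0.45106596 -0.37369416]
the job is handed in; nothing more can be done
None
```

Plate_c (holes 76 mm apart) fits, and it is seated fully home on the sloped stand. The job was handed in at about 14 s of the 72 s allowed.

- **Choice of plate:** the camera images put the pins about 76 mm apart, so I tried plate_c first. It slid on freely. Plates a and b were never touched.
- **First approach:** the wrist ran into a joint limit at the stand's 30° tilt. The force reading showed a brief 48 N at the end of that move and then returned to normal. I did not establish whether this was a contact or just the fast wrist motion. I laid the plate back on the bench, gripped it again with a 17° side lean, and the joint limit no longer got in the way.
- **Alignment:** my first estimate of the pin position was about 2 mm off. I corrected it from a wrist-camera view of a pin seen through its hole.
- **Last checks:** the plate stopped 18 mm past the point I had estimated for the pin ends, as expected. It did not move when pressed with about 42 N along the face's normal. After release, the pictures showed it flat on the face with both pins through its holes. The cup, the chuck and the other two plates were where they started, and the gripper was clear with no load on it.

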